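Set the tray shaker to fast and start it

ROBOT

A 7-joint arm with a two-finger parallel gripper is mounted at the origin on a cart in front of the work surface, level with it; the furniture and walls round the work are solid. World frame = base frame: x ahead of the robot, y to its left, z up, the work surface at z = 0. Lengths are in m, angles in degrees, forces in N, time in s.
With the tool pointing down it reaches from about 0.4 to 0.85 m from the base axis. Payload 4.4 kg.
Tool frame: the origin (TCP) lies midway between the tips of the shut fingers; the grasp point (between the pads) lies 19 mm behind it; z points along the fingers, y is the direction in which the jaws open and shut (so a half turn about z gives the same grasp; the last joint's range is limited). The gripper opens to 94 mm and grips with 3 to 60 N. Pads are 16 mm wide; open, the fingers measure 119 mm over their backs; the gripper's body (75 mm by 177 mm) begins 78 mm behind the grasp point.
Start: joints at [65.672, 36.005, 2.206, 86.941, -1.547, 57.084, -1.146], TCP at [0.228, -0.609, 0.205] pointing down, gripper open.
Joint ranges: [-175.42, 175.42], [-21.48, 121.26], [-71.46, 75.88], [10.55, 141.38], [-63.04, 243.04], [13.31, 113.54], [-168.57, 168.57]. Speed limits (degrees/s): [147.25, 147.25, 180, 180, 180, 180, 180].

INTERFACE

Orientations are given as [roll, pitch, yaw] about the fixed x, y, z axes, in that order (R = Rz(yaw) Ry(pitch) Rx(roll)).
In Python, from bench import bot gives the robot as it stands. The module is installed in compiled form; this text tells all that it offers. Calls block until the motion is done:
- bot.movep(position, orientation): joint-space move of the TCP to a pose.
- bot.line_to(position, orientation=None, v=0.15): straight line of the TCP; orientation=None keeps the orientation; v is the mean speed in m/s.
- bot.set_joints(angles): joint-space move.
- bot.command_gripper(opening, newtons=None): finger opening in m; newtons is the grip in N (None keeps the last); returns when the fingers have stopped.
- bot.dwell(seconds).
- bot.inverse_kinematics(position, orientation): joint angles nearest the present ones, or None.
- bot.read_state(): the state.
- bot.snapshot(name): name is "scene" or "top" or "wrist"; returns a dict with "frame" (384x512x3 uint8, red, green, blue), "z_map" (384x512 float32, m along the optical axis (not along the pixel's ray), 0 where there is no reading), "fx", "fy", "cx", "cy" (pixels), "pose" (4x4, takes a point from camera to world coordinates). Camera axes: x right, y up, looking along -z (the intrinsics and any distortion apply to the point x, -y, -z); pixel columns grow to the right and rows downward; lengths in m; the calibration is good to about 2 mm. A picture is of the moment at which its call begins.
A pose or a line that the arm cannot do raises bot.PlanningError and nothing moves.
- bot.close_job(): hands the job in, once; it reports no verdict.
Trained networks look in the newest picture that a camera, given by its name, has taken for a name from the list of things; names that differ only in an ending like _2 or _b are one class to them, and where a whole thing is asked for, a point or a joint stands for the part that bears it (a point fixed in the world has none). Each returns a list of dicts, best first, with "p" (0 to 1); they miss things now and then, are a little off and sometimes report something else, mostly with a low value. They report only what shows in the picture. A call takes as long as a camera call.
- bot.spot_in(thing, camera): "extent" ([centre column, centre row, width, height] in pixels, round what is visible of it).
- bot.cut_out(thing, camera): "pixels" (384x512 bool, what is visible of it) and "extent" ([centre column, centre row, width, height] in pixels, round what is visible of it).
- bot.spot_point(thing, camera): "centre" ([column, row] in pixels: a listed point, or the origin of a listed thing).
The state is a dict: "time_s": time; "qpos": joint angles; "qvel": joint speeds; "tau": joint torques, N m; "eef_pos": TCP position; "eef_rot": TCP orientation; "force": force on the tool from outside, world axes, zero at the start; "wrist_torque": the same for the moment, N m; "opening": finger opening in m.
Only numpy, scipy, OpenCV 4.12 (cv2) and the standard library are available. Lean on these libraries where they do the work, as an engineer would, in place of code of your own. Each camera call takes 0.05 s, during which the arm holds its last target. There are 200 camera calls.

TASK

Set the orbital shaker to its fast speed and start it: with a fingertip push the upright lever on its front panel to the left, past the first click, all the way to the second stop so that it stays there; only then press the round start button at the left of the panel fully down and let it come back up. Only push and press: do not grip the lever, and leave the foam tray, the cup, the bottle and the timer where they stand.

Things in the scene. Friction and masses are not known exactly. Their poses are not given: they have to be found in the camera images.
- shaker: white orbital shaker, immovable, 270 (x) x 240 (y) mm. Origin at the centre of its underside; z up, -x out of its front (to the robot), +y to its left as the robot sees it. Flat grey front panel, 56 mm above the worktop, x -129 to -67, y -111 to +111 mm in its frame. Behind, a platform 176 mm square centred at x = +42 mm, lips 82 mm high, with a foam tray whose top is 119 mm above the worktop
- lever_centre (a point): centre of the lever's black upright paddle, 26 (shaker x) x 14 (shaker y) x 38 mm tall; 78.5 mm above the worktop, paddle top 97.5, lower edge 59.5 mm. Slides along shaker +y (left) at shaker x = -100 mm, from y = -50 (off) over -20 (first click) to +10 mm (second stop). Three tick marks behind the slot, longer from off to fast, mark the rests
- speed_lever (a joint): lever travel in m: 0 off (the start), 0.030 slow (first click), 0.060 fast (second stop, end of travel). Sprung detents: pushing over each of two humps takes about 5 N; left short of a hump's top (at about 0.015 and 0.045) it springs back to the rest before, pushed beyond it snaps on to the next rest and stays; within 4 mm of a hump's top it may stick there
- start_button_top (a point): centre of the top face of the round start button (black, 30 mm across, in a grey housing), on the panel at x = -100 mm, y = +80 mm of the shaker's frame; it is pressed straight down
- start_button (a joint): how far the start button is pressed, in m: 0 up, 0.008 fully down (takes 5 N); springs back
- foam_tray_on_shaker: bystander: grey foam tube tray 154 x 154 x 43 mm, loose on the shaker's platform; origin at the centre of its underside
- cup: bystander: white-lidded specimen cup, 53 mm wide, 59 mm tall, loose, upright beside the shaker; origin at the centre of its underside
- small_bottle: bystander: small brown bottle, 37 mm wide, 75 mm tall, loose, upright beside the shaker; origin at the centre of its underside
- bench_timer: bystander: white bench timer 62 x 62 x 22 mm, loose beside the shaker; origin at the centre of its underside

How it is judged:
By the outcome, as a careful person would: the job done as asked, in the order asked, and still so for the second after the job is handed in, with the robot touching nothing.
It also fails if it takes over 40 s, if anything falls off the work surface, if the arm or the gripper's body presses on something with over 40 N, if the wrist force passes 120 N, or if a joint passes its speed limit or range.

## Working session

There is one attempt and no reset: what is moved stays moved. The work goes in short steps, each a Python script; the robot and the scene stay as the last script left them, time stands still between calls to the robot, and variables do not carry over. Pictures are saved under pics/ and viewed, about 8 in all and at most 12, crops included, and the job is handed in when it is done.

```bash
mkdir -p pics; cat > h.py <<'E'
import numpy as np, cv2
from bench import bot
def px(s,c,r,z=None):
    # world point of pixel: from depth, or on plane z
    P=s["pose"]; d=np.array([(c-s["cx"])/s["fx"],-(r-s["cy"])/s["fy"],-1.])
    if z is None:
        return P[:3,:3]@(d*s["z_map"][int(round(r)),int(round(c))])+P[:3,3]
    w=P[:3,:3]@d; return P[:3,3]+w*(z-P[2,3])/w[2]
def save(s,n,crop=None,k=1):
    f=s["frame"][:,:,::-1]
    if crop: f=f[crop[1]:crop[3],crop[0]:crop[2]]
    cv2.imwrite("pics/"+n,cv2.resize(f,None,fx=k,fy=k,interpolation=cv2.INTER_CUBIC))
E
python3 - <<'E'
from h import *
S={}
for c in("scene","top"):
    s=S[c]=bot.snapshot(c)
    print(c,s["pose"].round(3).tolist(),s["fx"])
    for t,z in(("lever_centre",.0785),("start_button_top",None),("shaker",0),("cup",0),("small_bottle",0),("bench_timer",0)):
        for o in bot.spot_point(t,c)[:2]:
            print(t,round(o["p"],2),np.round(o["centre"]),px(s,*o["centre"],z).round(3), px(s,*o["centre"]).round(3))
cv2.imwrite("pics/a.png",np.vstack([S["scene"]["frame"],S["top"]["frame"]])[:,:,::-1][:, :] if 0 else cv2.resize(np.hstack([S["scene"]["frame"],S["top"]["frame"]])[:,:,::-1],(800,300)))
print({k:bot.read_state()[k] for k in("time_s","eef_pos","eef_rot","force","opening")})
E
```

```text
scene [[0.76, 0.449, -0.47, 0.201], [-0.65, 0.538, -0.537, -0.421], [0.012, 0.714, 0.701, 0.665], [0.0, 0.0, 0.0, 1.0]] 356.6979031187525
lever_centre 0.49 [233. 214.] [ 0.503 -0.     0.079] [0.504 0.002 0.076]
start_button_top 0.54 [197. 186.] [0.493 0.125 0.077] [0.493 0.125 0.077]
cup 0.79 [225. 155.] [0.667 0.252 0.   ] [0.584 0.133 0.118]
small_bottle 0.55 [192. 170.] [0.557 0.259 0.   ] [0.549 0.243 0.016]
bench_timer 0.83 [314. 236.] [ 0.648 -0.12   0.   ] [ 0.633 -0.13   0.023]
top [[-0.016, 0.998, -0.053, 0.528], [-1.0, -0.015, 0.008, 0.029], [0.008, 0.054, 0.999, 1.147], [0.0, 0.0, 0.0, 1.0]] 410.1477090641777
lever_centre 0.37 [255. 220.] [0.509 0.011 0.079] [0.509 0.011 0.099]
start_button_top 0.59 [204. 222.] [0.504 0.142 0.078] [0.504 0.142 0.078]
shaker 0.72 [230. 185.] [0.605 0.078 0.   ] [0.597 0.073 0.117]
cup 0.56 [162. 163.] [0.671 0.267 0.   ] [0.663 0.254 0.061]
small_bottle 0.76 [168. 202.] [0.56  0.252 0.   ] [0.558 0.242 0.049]
bench_timer 0.57 [298. 171.] [ 0.643 -0.114  0.   ] [ 0.641 -0.112  0.019]
{'time_s': 0.7, 'eef_pos': array([ 0.2282716 , -0.60861164,  0.20550118]), 'eef_rot': array([ 1.79998196e+02, -2.07890098e-03,  2.05551551e+01]), 'force': array([0.322432  , 0.00295362, 0.44546578]), 'opening': 0.09386210125225265}
```

```bash
python3 - <<'E'
from h import *
s=bot.snapshot("top"); print(s.keys(),s["cx"],s["cy"],[s[k] for k in s if k.startswith("d")])
save(s,"b.png",(140,120,340,270),4)
m=bot.cut_out("lever_centre","top")
for o in m[:2]: print(o["p"],o["extent"])
m=bot.cut_out("start_button_top","top")
for o in m[:2]: print(o["p"],o["extent"])
# panel plane: points with z~0.056
z=s["z_map"]; v,u=np.mgrid[:384,:512]
d=np.stack([(u-s["cx"])/s["fx"],-(v-s["cy"])/s["fy"],-np.ones_like(z)],-1)*z[...,None]
w=d@s["pose"][:3,:3].T+s["pose"][:3,3]
k=(abs(w[...,2]-.056)<.004)&(z>0)&(u>140)&(u<340)&(v>120)&(v<300)
n,l,st,_=cv2.connectedComponentsWithStats(k.astype(np.uint8)); i=1+st[1:,4].argmax()
print(st[i]); p=w[l==i]; r=cv2.minAreaRect((p[:,:2]*1000).astype(np.float32)); print(r, p[:,2].mean())
E
```

```text
dict_keys(['frame', 'z_map', 'fx', 'fy', 'cx', 'cy', 'pose']) 250.84470493907097 190.7179681454113 []
0.59 [206.2, 223.9, 11.9, 9.3]
0.52 [255.7, 221.5, 3.6, 14.8]
[ 185  132   96  106 3364]
((604.8458251953125, 68.740234375), (266.5828857421875, 236.39837646484375), 4.119420528411865) 0.05479328085796838
```

View pics/a.png

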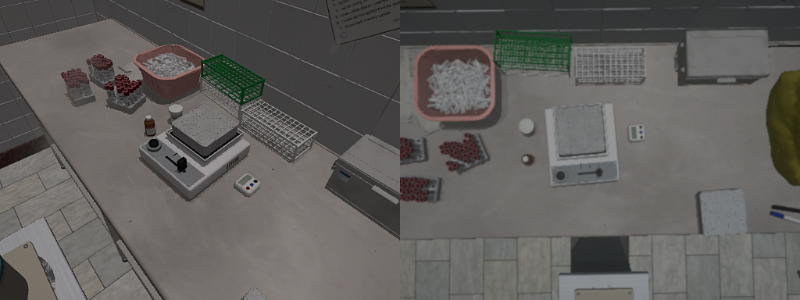

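View pics/b.png

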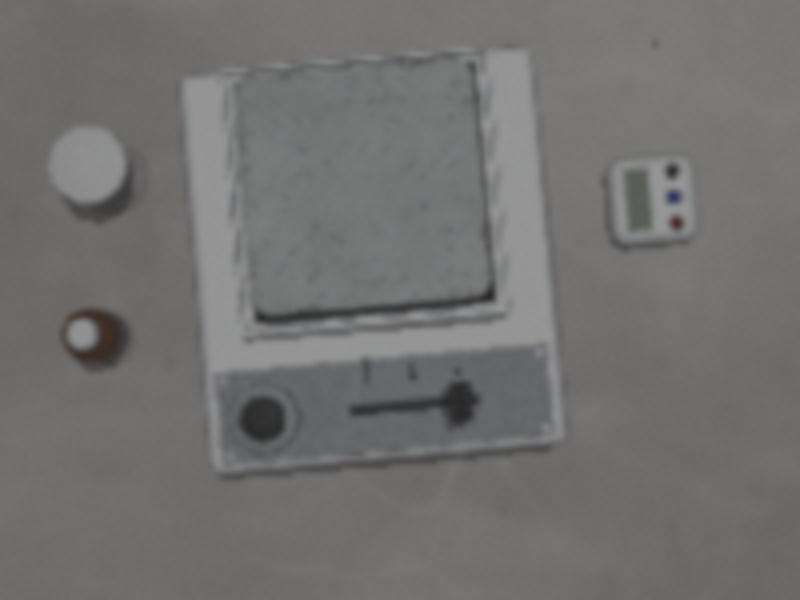

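Top view: the panel runs from about (215,370) to (560,440) in the crop, with the button at (263,417) and the lever at (460,403). It fits a shaker at about (0.605, 0.069) with yaw about +4.1°. The scene camera's points disagree by 1–1.5 cm, so I'll take a closer wrist look on the way.

```bash
python3 - <<'E'
from h import *
bot.command_gripper(0.0,20)
p=bot.read_state()["eef_pos"]; 
try: bot.line_to([p[0],p[1],.3],v=.25)
except bot.PlanningError as e: print("line",e)
for yaw in(-85.9,94.1): print(yaw,bot.inverse_kinematics([.44,.04,.30],[180,0,yaw]))
for yaw in(-85.9,94.1):
    try: bot.movep([.44,.04,.30],[180,0,yaw]); break
    except bot.PlanningError as e: print(e)
s=bot.snapshot("wrist"); print(s["pose"].round(3).tolist(),s["fx"]); save(s,"w.png",None,1.5)
np.savez("w.npz",**s)
for t,z in(("lever_centre",.0785),("start_button_top",None)):
    for o in bot.spot_point(t,"wrist")[:2]:
        print(t,round(o["p"],2),np.round(o["centre"]),px(s,*o["centre"],z).round(4), px(s,*o["centre"]).round(4))
    for o in bot.cut_out(t,"wrist")[:2]:
        v,u=np.nonzero(o["pixels"]); print(o["p"],o["extent"])
st=bot.read_state();print(st["time_s"],st["eef_pos"],st["eef_rot"],st["opening"],st["force"])
E
```

```text
-85.9 [ 36.55383435  20.22284334 -60.4995303  109.35866856  19.94929479
  61.85903895 152.02744333]
94.1 [ 18.98921695  14.61021043 -34.94447185 109.72009995   9.74632443
  58.59038674 -16.09138284]
[[-0.998, 0.067, 0.017, 0.445], [-0.069, -0.972, -0.226, -0.026], [0.001, -0.227, 0.974, 0.48], [0.0, 0.0, 0.0, 1.0]] 298.3862552856677
lever_centre 0.7 [122.  38.] [ 0.6146 -0.1139  0.0785] [ 0.6384 -0.1264  0.0219]
lever_centre 0.48 [202. 146.] [0.5116 0.0126 0.0785] [0.5085 0.0108 0.0976]
0.6 [202.9, 146.2, 25.8, 11.3]
start_button_top 0.69 [206. 236.] [0.5016 0.1389 0.0802] [0.5016 0.1389 0.0802]
0.75 [206.9, 230.4, 16.8, 14.0]
5.4667 [0.44006504 0.03970507 0.299929  ] [ 1.79991246e+02  1.79902120e-03 -8.59452222e+01] 0.0006277570384706846 [ 0.22061165 -0.47542565 -0.16935961]
```

View pics/w.png

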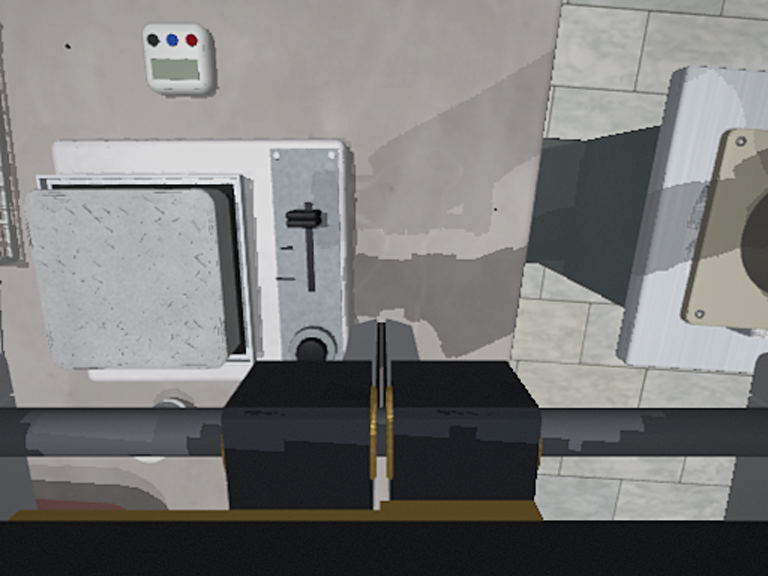

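The wrist picture shows the lever at (305,217), in its off rest, and the button at (312,348). Both agree with the top-camera fit to within about 3 mm. Next: push the lever in small steps, watching the force.

```bash
cat >> h.py <<'E'
O=np.array([.6055,.0687]); a=np.radians(4.1); R=np.array([[np.cos(a),-np.sin(a)],[np.sin(a),np.cos(a)]])
RPY=[180,0,-85.9]
def W(x,y,z): return [*(O+R@[x,y]),z]
def fl(): # force in shaker frame
    f=bot.read_state()["force"]; return np.array([*(R.T@f[:2]),f[2]])
E
python3 - <<'E'
from h import *
bot.movep(W(-.1,-.092,.2),RPY)
bot.line_to(W(-.1,-.092,.072),RPY,v=.12)
f0=fl(); print("start",f0.round(2),bot.read_state()["time_s"])
y=-.085; log=[]
while y<=.0021:
    bot.line_to(W(-.1,y,.072),v=.06)
    f=fl()-f0; p=bot.read_state()["eef_pos"]; ya=(R.T@(p[:2]-O))[1]
    log.append((round(y*1e3,1),round(ya*1e3,1),*f.round(1)))
    if (abs(f[1])>9 and y>-.014) or abs(f[1])>25: break
    y+=.004 if y<-.024 else .002
for l in log: print(*l)
bot.line_to(W(-.1,y-.03,.072),v=.12); bot.line_to(W(-.1,y-.03,.2),v=.15)
s=bot.snapshot("top"); save(s,"c.png",(180,190,300,250),6)
for o in bot.spot_point("lever_centre","top")[:2]: print(o["p"],o["centre"],(R.T@(px(s,*o["centre"],.0785)[:2]-O)).round(4))
print(bot.read_state()["time_s"])
E
```

```text
start [ 0.26 -0.94  0.28] 7.3083
-85.0 -84.4 -0.7 1.1 -0.6
-81.0 -80.7 -0.0 0.5 -1.0
-77.0 -76.7 0.1 1.3 -0.4
-73.0 -72.6 0.4 1.0 0.1
-69.0 -68.6 -0.0 1.4 -0.0
-65.0 -65.9 -0.1 -2.6 -1.1
-61.0 -61.0 -0.6 -1.8 -0.7
-57.0 -55.8 -0.2 0.1 -0.6
-53.0 -51.8 0.2 2.2 -1.1
-49.0 -48.4 0.8 -0.1 -0.4
-45.0 -44.6 -0.8 1.2 -0.2
-41.0 -40.7 0.1 0.4 -0.2
-37.0 -37.6 -0.8 -1.3 -0.8
-33.0 -33.5 -0.0 -2.0 -0.9
-29.0 -28.2 -1.0 -0.9 -1.2
-25.0 -23.6 -1.1 1.2 0.1
-21.0 -20.1 -0.3 0.9 0.2
-19.0 -18.8 0.1 1.0 -0.1
-17.0 -16.8 -0.4 0.4 -0.3
-15.0 -14.8 -0.1 1.0 -1.4
-13.0 -12.8 -0.4 0.8 0.2
-11.0 -10.8 0.0 0.8 -0.8
-9.0 -8.8 -1.0 0.8 -0.2
-7.0 -7.8 0.3 -1.9 -0.3
-5.0 -7.7 0.0 -6.2 1.6
-3.0 -7.7 0.3 -8.6 3.8
-1.0 -7.6 0.9 -11.9 4.7
15.575
```

```bash
python3 - <<'E'
from h import *
s=bot.snapshot("wrist"); save(s,"w2.png",None,1.5)
for o in bot.spot_point("lever_centre","wrist")[:2]: print(o["p"],o["centre"],(R.T@(px(s,*o["centre"],.0785)[:2]-O)).round(4))
E
```

```text
0.43 [249.2, 221.1] [-0.0954  0.0076]
```

View pics/w2.png

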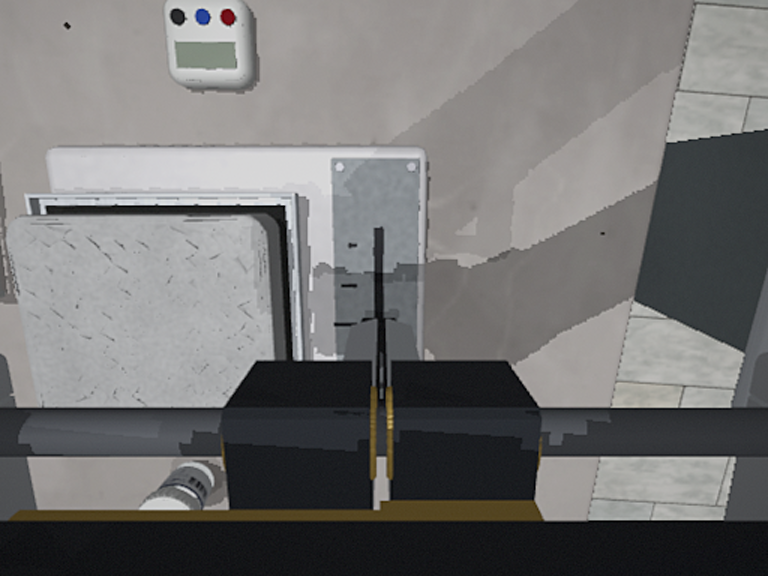

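Force shows contact at about -66 mm, two humps and a hard stop at -7.7 mm, so about 58–60 mm of travel. The wrist picture shows the slot empty up to the longest tick (343,323), where the paddle now stands. Now the button.

```bash
python3 - <<'E'
from h import *
bot.line_to(W(-.1,.08,.2),RPY,v=.2)
bot.line_to(W(-.1,.08,.088),v=.12)
f0=fl(); z=.084; log=[]
while z>.055:
    bot.line_to(W(-.1,.08,z),v=.05)
    f=fl()-f0; log.append((round(z*1e3,1),round(bot.read_state()["eef_pos"][2]*1e3,1),*f.round(1)))
    if f[2]>18: break
    z-=.002
for l in log: print(*l)
bot.line_to(W(-.1,.08,.2),v=.15)
bot.movep(W(-.22,-.12,.3),RPY)
s=bot.snapshot("top"); save(s,"d.png",(140,120,340,270),4)
for c in("lever_centre","start_button_top"):
  for o in bot.spot_point(c,"top")[:2]: p=px(s,*o["centre"]); print(c,o["p"],o["centre"],(R.T@(p[:2]-O)).round(4),p[2])
print(bot.read_state()["time_s"])
E
```

```text
84.0 84.2 -0.3 1.0 -0.9
82.0 82.0 0.4 0.9 -0.9
80.0 79.9 -0.2 0.6 -0.6
78.0 78.1 0.0 0.7 -0.0
76.0 76.1 0.3 -0.4 1.2
74.0 74.1 0.3 0.4 2.1
72.0 72.0 -0.0 0.9 3.5
70.0 70.7 -0.8 -1.1 10.2
68.0 70.4 -4.5 -2.5 26.4
lever_centre 0.55 [233.0, 223.6] [-0.1049  0.0057] 0.09636755608245884
lever_centre 0.19 [233.0, 185.4] [-0.009  -0.0032] 0.11836596129516286
start_button_top 0.56 [206.5, 224.6] [-0.1019  0.0751] 0.07865368435646691
start_button_top 0.25 [168.5, 205.0] [-0.0416  0.175 ] 0.049058068310144254
24.9417
```

View pics/d.png

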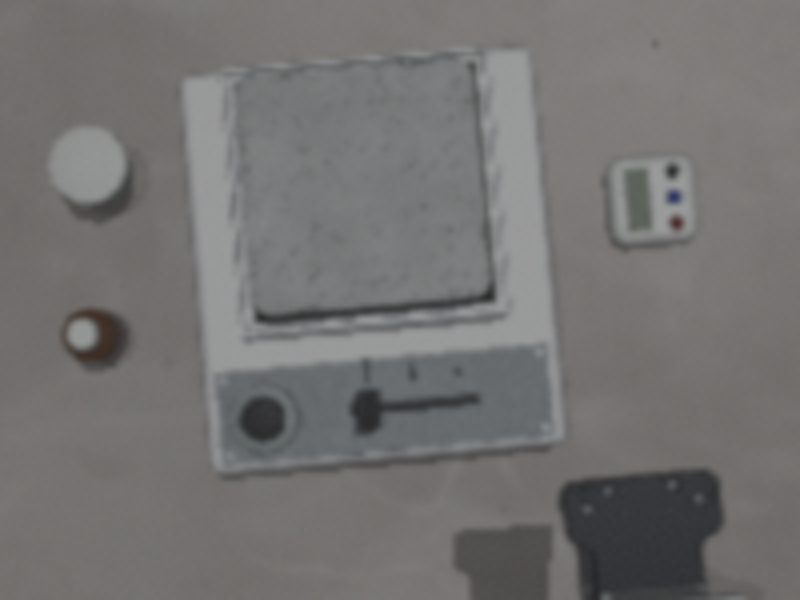

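The lever now stands at the longest tick (367,410). The button (263,417) is back up with its top at 78.7 mm, and the tray, cup, bottle and timer sit at the same pixels as before.

```bash
python3 -c "
from h import *
bot.close_job()"
```

```text
the job is handed in; nothing more can be done
```

The shaker is set to fast and was then started, and the job is handed in. The arm was clear of everything by 25 s on the robot's clock.

- **Lever:** I pushed it left with the shut fingertips, without gripping. They met it at about -66 mm, passed both humps and hit the hard stop after about 58–60 mm of travel, at about 12 N. The last top picture shows it resting at the longest tick mark.
- **Button:** I pressed it only after the lever was at its stop. Contact was at about 78.5 mm and it bottomed at 70.4 mm, which is about 8 mm, at a peak of 26 N. After release its top measured 78.7 mm, so it came back up.
- **Bystanders:** the foam tray, cup, bottle and timer show no movement between the first and last top pictures.

**Disagreements:**
- The scene camera's points were 1–1.5 cm off those of the top and wrist cameras, so I didn't use them.
- The last network readings were about 4 mm (lever) and 5 mm (button) from the expected y positions. The top camera's lever check right after the push found nothing, so I relied on the force readings and the pictures.

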